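# Find the concealed catch of the spares case and open it

### The job

The low steel spares case has four identical flush plates in a row along its front deck; one of them, no telling which by eye, is the concealed catch that lets go the sliding cover behind. Feel along the plates with the shut fingertips until one gives, press it right in so that the cover springs a little open, then push the cover's raised step away from the row of plates until the cover is fully open. Leave the parts inside and everything lying about where they are.

Things in the scene. Friction and masses are not known exactly. Their poses are not given: they have to be found in the camera images.
- spares_case: Grey steel case fixed on the bench, 200 (x) x 250 (y) x 55 mm high. Origin: centre of its underside; x points from the plates (front, near the robot) to the back, y along the row of plates, z up. Top: front deck with the plates from x -100 to -20 mm, open well under the sliding cover to +50 mm, then the rear deck. A bush and a gear lie in the well below 40 mm.
- plate_row (a point): Centre of the row of four steel plates, on their top face (53 mm above the bench, 2 mm under the deck round them); axes as the case. Each plate is 53 x 53 mm, wider than shut fingertips; the centres lie at y = -87, -29, +29, +87 mm from this point. Three are dead and rigid.
- deck_front (a point): Middle of the front edge of the front deck, on its top face, 55 mm above the bench, 38 mm in front of the row; axes as the case. The one live plate, drawn anew each time, gives up to 7 mm straight down against a spring (2.5 N to start, 6 N at the bottom), lets the cover go after about 4 mm and springs back when released.
- cover (a joint): Travel of the sliding cover in m along the case's +x axis (away from the plates): 0 shut and held by the catch, 0.060 fully open at its stop. Freed by the catch it springs by itself to about 0.026 and stays there; pushing it further takes about 3 N, and it stays where it is left.
- cover_step (a point): Moves with the cover: middle of the front wall of the raised pad on the cover, the step to push on along +x; axes as the case. The wall is 150 mm long (y) and 16 mm high: top 8 mm above this point, foot (the flat of the cover, 61 mm above the bench) 8 mm below. The flat reaches 37 mm in front of it; the pad is 43 mm deep (x).
- bush_in_well: Bronze flanged bush, 45 mm across, 30 mm high, loose in the well below the cover; origin at the centre of its underside.
- gear_in_well: Small steel gear, 55 mm across, 19 mm high, loose in the well below the cover; origin at the centre of its underside.
- tin_flux: Bystander: round yellow tin with a pale lid, 61 mm across, 50 mm high, left of the case; origin at the centre of its underside.
- try_square: Bystander: try square lying flat, 169 x 100 x 19 mm; origin at the centre of its underside.
- punch: Bystander: slim steel centre punch lying flat, 130 mm long (y), 12 mm thick, in front of the case to the left; origin at the centre of its underside.
- spanner: Bystander: open-ended spanner lying flat, 236 mm long, 51 mm wide, 8 mm thick; origin at the centre of its underside.

How it is judged:
On the way, in this order (a step that is already met when the one before it is completed fails the run):
1. the catch has let the cover go: it has sprung more than 12 mm open, and is not yet pushed beyond 50 mm (value of joint cover between 0.012 and 0.05 m), for 0.1 s.
2. the cover is pushed fully open (value of joint cover above 0.054 m), for 0.2 s.
At the end, for the whole second after the job is handed in: The cover stands open by more than 54 of its 60 mm; the bush and the gear lie still within 20 mm of where they lay, and tin, square, punch and spanner within 30 mm (value of joint cover above 0.054 m and linear speed of bush_in_well below 0.02 m/s and distance of each of bush_in_well, gear_in_well from where it was at the start of the episode below 0.02 m and distance of each of tin_flux, try_square, punch, spanner from where it was at the start of the episode below 0.03 m); the robot touches nothing.
It fails at once if the bush or the gear in the well is lifted or shifted by more than 20 mm (distance of any of bush_in_well, gear_in_well from where it was at the start of the episode above 0.02 m).
It fails at once if the tin, square, punch or spanner is lifted or shifted by more than 30 mm (distance of any of tin_flux, try_square, punch, spanner from where it was at the start of the episode above 0.03 m).
It also fails if it takes over 58 s, if anything falls off the work surface, if the arm or the gripper's body presses on something with over 40 N, if the wrist force passes 120 N, or if a joint passes its speed limit or range.

### The arm

A 6-joint arm with a two-finger parallel gripper is mounted at the origin on a cart in front of the work surface, level with it; the furniture and walls round the work are solid. World frame = base frame: x ahead of the robot, y to its left, z up, the work surface at z = 0. Lengths are in m, angles in rad, forces in N, time in s.
With the tool pointing down it reaches from about 0.35 to 0.85 m from the base axis. Payload 8.1 kg.
Tool frame: the origin (TCP) lies between the finger pads; the fingertips stand 11 mm ahead of it and the grasp point (between the pads) lies 8 mm behind it (robot.tips_ahead is the distance from the TCP to the fingertips, in m); z points along the fingers, y is the line along which they close (so a half turn about z gives the same grasp; the last joint's range is limited). The gripper opens to 93 mm and grips with 3 to 60 N. Pads are 15 mm wide; open, the fingers measure 128 mm over their backs; the gripper's body (75 mm by 188 mm) begins 65 mm behind the grasp point.
Start: joints at [-1.322, 0.13, 1.488, -0, 1.523, -0.085], TCP at [0.197, -0.567, 0.23] pointing down, gripper open.
Joint ranges: [-2.96, 2.96], [-0.89, 2.26], [0.02, 2.5], [-1.34, 4.48], [0, 2.73], [-2.66, 2.66]. Speed limits (rad/s): [2.39, 2.39, 2.79, 3.14, 3.14, 3.14].

### API

Orientations are given as a rotation vector (axis times angle).
In Python, from plant import robot gives the robot as it stands. The module is installed in compiled form; this text tells all that it offers.
- The arm moves only by the tool move_arm, never from a script. Its argument "deltas" is one flat list of numbers, 7 for each row, row after row: the shift along the tool's x, y, z in m, then the turn, a rotation vector about the tool's x, y, z in rad, then the opening, from 0 (shut) to 1 (fully open). A call has 1 to 12 rows; each row is the pose to reach, as a shift and turn from the pose commanded when the call began, along the tool's axes at that moment; what a row does not reach only later rows make up. A row lasts 1/8 s, in which the tool goes at most 62.5 mm and 10.7 degrees, less where a joint would pass 70% of its speed; a pose out of reach is approached as far as the arm can. A call with a gripper value outside its range is refused whole. The fingers move at their own pace and stop on an object; "squeeze" is the grip in N (left out, the last holds). Time passes only in rows, so rows that repeat a pose let the fingers close. It gives the time, the measured TCP pose, the force, the opening and the grip force at its end, in the units of the state.
- robot.read_state(): the state, without advancing time (a new reading comes with each control period).
- robot.read_camera(name): name is "scene" or "side" or "wrist"; returns (picture, depth): 400x640x3 uint8, red, green, blue; 400x640 float32, m along the optical axis (not along the pixel's ray), 0 where there is no reading.
- robot.camera_model(name): a dict with "K" (3x3 intrinsics, pixels), "R" (3x3) and "t" (3): a world point X has camera coordinates R X + t; the wrist camera has in their place "tool_from_camera" (4x4, takes a point from camera to tool coordinates, whose origin is the TCP and whose axes are the flange's). Camera axes: x right, y down, z forward; pixel columns grow to the right and rows downward; lengths in m; the calibration is good to about 2 mm. The wrist camera is an equidistant fisheye: a pixel r from the principal point sees the ray r / f radians off the axis. A picture is of the moment at which its call begins: read the wrist's pose just before it. camera_model takes no time and is no camera call.
- robot.close_job(): hands the job in; it is judged then, once.
Trained networks look in the newest picture that a camera, given by its name, has taken for a name from the list of things; names that differ only in an ending like _2 or _b are one class to them, and where a whole thing is asked for, a point or a joint stands for the part that bears it (a point fixed in the world has none). Each returns a list of dicts, best first, with "confidence" (0 to 1); they miss things now and then, are a little off and sometimes report something else, mostly with a low value. They report only what shows in the picture. A call takes as long as a camera call.
- robot.recognise(camera, label): "uv" ([column, row] in pixels, amid what is visible of it).
The state is a dict: "t": time; "q": joint angles; "dq": joint speeds; "joint_torque": joint torques, N m; "tool_pos": TCP position; "orientation": TCP orientation; "force": force on the tool from outside, world axes, zero at the start; "wrist_torque": the same for the moment, N m; "opening": finger opening in m; "gripper_force": force on a finger pad.
Only numpy, scipy, OpenCV 4.12 (cv2) and the standard library are available. Lean on these libraries where they do the work, as an engineer would, in place of code of your own. Each camera call takes 0.05 s, during which the arm holds its last target. There are 200 camera calls.

## Working session

There is one attempt and no reset: what is moved stays moved. The work goes in short steps, Python scripts to look and compute and a tool call to move; the robot and the scene stay as the last step left them, time stands still between calls to the robot, and variables do not carry over. Pictures are saved under pics/ and viewed, at most 10 in all, crops included, and the job is handed in when it is done.

Besides the shell and the picture viewer there is one more tool, called after ">>>" as name(argument=value, ...) on one line, values as JSON. move_arm: Moves the arm, as the interface text tells. Its arguments: {"type":"object","properties":{"deltas":{"type":"array","items":{"type":"number"}},"squeeze":{"type":"number"}},"required":["deltas"]}

```bash
mkdir -p pics
cat > h.py <<'E'
import numpy as np, cv2
from plant import robot
from scipy.spatial.transform import Rotation as Rn
def w(cam,uv,d):
    m=robot.camera_model(cam);K=m["K"];R=np.array(m["R"]);t=np.array(m["t"])
    c=np.array([(uv[0]-K[0][2])/K[0][0]*d,(uv[1]-K[1][2])/K[1][1]*d,d])
    return R.T@(c-t)
def dep(D,uv):
    u,v=int(round(uv[0])),int(round(uv[1]));p=D[max(v-2,0):v+3,max(u-2,0):u+3];p=p[p>0]
    return np.median(p) if p.size else 0
E
python3 - <<'E'
from h import *
for c in ["scene","side"]:
    p,D=robot.read_camera(c);cv2.imwrite(f"pics/{c}0.png",p[:,:,::-1]);np.save(f"{c}0.npy",D)
    for l in ["spares_case","cover","tin_flux","try_square","punch","spanner","plate_row","cover_step","deck_front"]:
        try:
            for r in robot.recognise(c,l)[:2]:
                d=dep(D,r["uv"]);print(c,l,np.round(r["uv"]),round(r["confidence"],2),np.round(w(c,r["uv"],d),3))
        except Exception as e: print(l,e)
s=robot.read_state();print(s["t"],s["tool_pos"],s["orientation"],s["force"])
E
```

```text
scene spares_case [367. 194.] 0.81 [ 0.491 -0.143  0.053]
scene cover [366. 177.] 0.9 [ 0.548 -0.196  0.072]
scene tin_flux [315. 234.] 0.57 [0.437 0.102 0.047]
scene try_square [293. 273.] 0.68 [0.386 0.209 0.012]
scene punch [356. 238.] 0.47 [ 0.393 -0.006  0.008]
scene spanner [221. 294.] 0.7 [0.431 0.37  0.009]
scene plate_row [368. 192.] 0.75 [ 0.499 -0.153  0.054]
scene cover_step [365. 181.] 0.68 [ 0.543 -0.185  0.063]
scene deck_front [366. 193.] 0.89 [ 0.496 -0.142  0.054]
side spares_case [313. 182.] 0.88 [ 0.531 -0.114  0.06 ]
side cover [308. 171.] 0.92 [ 0.554 -0.17   0.076]
side tin_flux [334. 222.] 0.63 [0.453 0.107 0.041]
side try_square [353. 251.] 0.72 [0.395 0.21  0.011]
side spanner [333. 292.] 0.72 [0.44  0.381 0.01 ]
side plate_row [313. 183.] 0.62 [ 0.532 -0.104  0.063]
side plate_row [308. 172.] 0.43 [ 0.554 -0.163  0.073]
side cover_step [309. 172.] 0.56 [ 0.552 -0.168  0.071]
side deck_front [315. 181.] 0.95 [ 0.528 -0.121  0.062]
1.0 [ 0.19659881 -0.56688342  0.22962516] [-3.09794354e+00 -5.21846115e-01 -6.68280076e-06] [-0.11862936  0.24780052 -0.01920734]
```

Run:
```python
from h import *
a=cv2.imread("pics/scene0.png")[130:280,250:450];b=cv2.imread("pics/side0.png")[130:280,220:420]
cv2.imwrite("pics/c0.png",np.vstack([cv2.resize(a,None,fx=2,fy=2),cv2.resize(b,None,fx=2,fy=2)]))
```

```text
(no output)
```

View pics/c0.png

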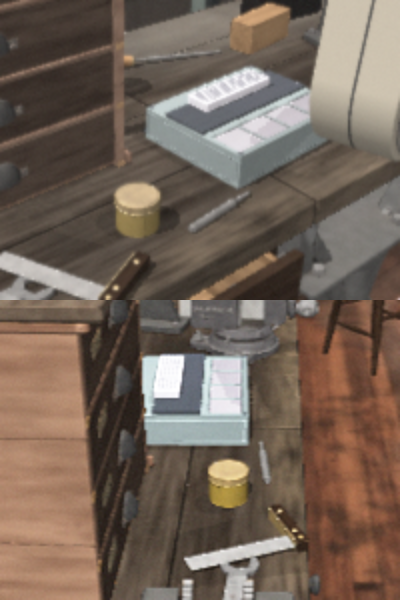

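The scene crop shows the case with its plates facing the robot, partly hidden by the arm. The side crop shows it whole: case at about (220-345, 155-200) in full side pixels, dark cover with a white pad, and the four pale plates to the right. The tin and punch are to its left (+y). Next I fit the case pose from the depth.

Run:
```python
from h import *
for c in ["scene","side"]:
    D=np.load(c+"0.npy");m=robot.camera_model(c);K=np.array(m["K"]);v,u=np.nonzero(D>0);d=D[v,u]
    X=np.stack([(u-K[0,2])/K[0,0]*d,(v-K[1,2])/K[1,1]*d,d],1)-m["t"];X=X@np.array(m["R"])
    s=(abs(X[:,0]-.52)<.2)&(X[:,1]<.07)&(X[:,1]>-.36)
    for lo,hi in [(.045,.09),(.048,.058),(.069,.09)]:
        q=X[s&(X[:,2]>lo)&(X[:,2]<hi)][:,:2].astype(np.float32)
        if c=="scene": q=q[q[:,1]>-.3]
        r=cv2.minAreaRect(q);print(c,lo,len(q),r,np.round(cv2.boxPoints(r),3).tolist())
    k=X[s&(X[:,2]>.1)];print("tall",np.round([k.min(0),k.max(0)],2).tolist() if len(k) else 0)
```

```text
scene 0.045 2563 ((0.5277202725410461, -0.11430668830871582), (0.20315122604370117, 0.37237870693206787), 1.5243597030639648) [[0.42100000381469727, 0.0689999982714653], [0.4309999942779541, -0.30300000309944153], [0.6340000033378601, -0.2980000078678131], [0.6240000128746033, 0.07500000298023224]]
scene 0.048 1311 ((0.5275665521621704, -0.11431200802326202), (0.20269407331943512, 0.3729734420776367), 1.695784091949463) [[0.42100000381469727, 0.0689999982714653], [0.4320000112056732, -0.30399999022483826], [0.6340000033378601, -0.2980000078678131], [0.6230000257492065, 0.07500000298023224]]
scene 0.069 485 ((0.566037654876709, -0.10724134743213654), (0.047629132866859436, 0.35157254338264465), 0.41203370690345764) [[0.5410000085830688, 0.06800000369548798], [0.5429999828338623, -0.28299999237060547], [0.5910000205039978, -0.28299999237060547], [0.5889999866485596, 0.0689999982714653]]
tall [[0.55, -0.02, 0.1], [0.72, 0.07, 0.43]]
side 0.045 1787 ((0.5253941416740417, -0.1336115002632141), (0.1911405622959137, 0.41745829582214355), 3.9391825199127197) [[0.41600000858306885, 0.06800000369548798], [0.4440000057220459, -0.3479999899864197], [0.6349999904632568, -0.33500000834465027], [0.6060000061988831, 0.08100000023841858]]
side 0.048 987 ((0.5256606340408325, -0.13359862565994263), (0.19114413857460022, 0.4172501266002655), 3.8623342514038086) [[0.41600000858306885, 0.06800000369548798], [0.4440000057220459, -0.3479999899864197], [0.6349999904632568, -0.33500000834465027], [0.6069999933242798, 0.08100000023841858]]
side 0.069 268 ((0.569783627986908, -0.10705815255641937), (0.04455694556236267, 0.3505692183971405), 1.4239232540130615) [[0.5429999828338623, 0.06800000369548798], [0.5519999861717224, -0.28299999237060547], [0.5960000157356262, -0.28200000524520874], [0.5879999995231628, 0.0689999982714653]]
tall [[0.56, -0.01, 0.1], [0.72, 0.07, 0.43]]
```

Run:
```python
from h import *
for c in ["scene","side"]:
    D=np.load(c+"0.npy");m=robot.camera_model(c);K=np.array(m["K"]);v,u=np.nonzero(D>0);d=D[v,u]
    X=np.stack([(u-K[0,2])/K[0,0]*d,(v-K[1,2])/K[1,1]*d,d],1)-m["t"];X=X@np.array(m["R"])
    s=(abs(X[:,0]-.53)<.15)&(X[:,1]<.03)&(X[:,1]>-.34)
    for lo,hi in [(.046,.09),(.0685,.09)]:
        Y=X[s&(X[:,2]>lo)&(X[:,2]<hi)]
        img=np.zeros((200,200),np.uint8);ij=((Y[:,:2]-[.38,-.34])/.004).astype(int);img[ij[:,0],ij[:,1]]=255
        n,L,st,_=cv2.connectedComponentsWithStats(cv2.dilate(img,np.ones((3,3))));b=1+st[1:,4].argmax()
        q=Y[L[ij[:,0],ij[:,1]]==b][:,:2].astype(np.float32)
        r=cv2.minAreaRect(q);print(c,lo,len(q),np.round(r[0],3),np.round(r[1],3),round(r[2],1),np.round(cv2.boxPoints(r),3).tolist())
        if lo<.05:
            for y in np.arange(-.28,.0,.02):
                k=q[abs(q[:,1]-y)<.005]
                if len(k): print(round(y,2),k[:,0].min().round(3),k[:,0].max().round(3),end='; ')
            print()
            for x in np.arange(.44,.64,.02):
                k=q[abs(q[:,0]-x)<.005]
                if len(k): print(round(x,2),k[:,1].min().round(3),k[:,1].max().round(3),end='; ')
            print()
```

```text
scene 0.046 2349 [ 0.53  -0.208] [0.203 0.254] 1.7 [[0.42500001192092896, -0.08399999886751175], [0.4320000112056732, -0.33799999952316284], [0.6349999904632568, -0.3319999873638153], [0.628000020980835, -0.07800000160932541]]
-0.28 0.46 0.632; -0.26 0.447 0.63; -0.24 0.431 0.633; -0.22 0.432 0.631; -0.2 0.429 0.631; -0.18 0.429 0.629; -0.16 0.429 0.623; -0.14 0.428 0.627; -0.12 0.428 0.625; -0.1 0.427 0.626; -0.08 0.491 0.628; 
0.44 -0.25 -0.086; 0.46 -0.278 -0.086; 0.48 -0.306 -0.085; 0.5 -0.331 -0.084; 0.52 -0.329 -0.083; 0.54 -0.331 -0.084; 0.56 -0.327 -0.082; 0.58 -0.33 -0.082; 0.6 -0.323 -0.081; 0.62 -0.33 -0.08; 
scene 0.0685 357 [ 0.567 -0.207] [0.046 0.152] 2.3 [[0.5410000085830688, -0.13199999928474426], [0.546999990940094, -0.2840000092983246], [0.5929999947547913, -0.28200000524520874], [0.5870000123977661, -0.12999999523162842]]
side 0.046 1682 [ 0.531 -0.208] [0.191 0.268] 3.9 [[0.4259999990463257, -0.08100000023841858], [0.4440000057220459, -0.3479999899864197], [0.6349999904632568, -0.33500000834465027], [0.6169999837875366, -0.06800000369548798]]
-0.28 0.442 0.629; -0.26 0.445 0.621; -0.24 0.437 0.624; -0.22 0.436 0.62; -0.2 0.435 0.618; -0.18 0.435 0.615; -0.16 0.434 0.609; -0.14 0.434 0.607; -0.12 0.433 0.604; -0.1 0.432 0.598; -0.08 0.445 0.598; 
0.44 -0.337 -0.084; 0.46 -0.334 -0.078; 0.48 -0.34 -0.084; 0.5 -0.334 -0.083; 0.52 -0.335 -0.083; 0.54 -0.326 -0.078; 0.56 -0.32 -0.081; 0.58 -0.326 -0.082; 0.6 -0.329 -0.078; 0.62 -0.33 -0.197; 
side 0.0685 248 [ 0.572 -0.205] [0.043 0.155] 2.2 [[0.5479999780654907, -0.12800000607967377], [0.5540000200271606, -0.28299999237060547], [0.597000002861023, -0.28200000524520874], [0.5910000205039978, -0.12700000405311584]]
```

```bash
cat >> h.py <<'E'
YAW=.033; C=np.array([.530,-.208])
def case(x,y):
    c,s=np.cos(YAW),np.sin(YAW);return C+[c*x-s*y,s*x+c*y]
def go(xy,ztip):
    s=robot.read_state();R0=Rn.from_rotvec(s["orientation"])
    c,sn=np.cos(YAW),np.sin(YAW);R1=Rn.from_matrix(np.array([[c,sn,0],[sn,-c,0],[0,0,-1]]))
    p=np.array([*xy,ztip+robot.tips_ahead])
    print("t",round(s["t"],2),"tip",np.round(s["tool_pos"]-[0,0,robot.tips_ahead],4),"F",np.round(s["force"],2),"delta",np.round(R0.inv().apply(p-s["tool_pos"]),4),"rv",np.round((R0.inv()*R1).as_rotvec(),4))
E
python3 - <<'E'
from h import *
go(case(-.062,-.087),.16)
E
```

```text
t 1.0 tip [ 0.1966 -0.5669  0.2186] F [-0.12  0.25 -0.02] delta [ 0.3476 -0.1651  0.0586] rv [-0.     -0.      0.3008]
```

>>> move_arm(deltas=[0.04,-0.02,0.01,0,0,0.05,0,0.09,-0.043,0.02,0,0,0.1,0,0.14,-0.067,0.03,0,0,0.15,0,0.19,-0.09,0.04,0,0,0.2,0,0.24,-0.114,0.05,0,0,0.25,0,0.29,-0.138,0.058,0,0,0.3,0,0.33,-0.157,0.058,0,0,0.3,0,0.348,-0.165,0.058,0,0,0.3,0,0.348,-0.165,0.058,0,0,0.3,0,0.348,-0.165,0.058,0,0,0.3,0])

```text
t: 2.25
tool_pos: [0.4706, -0.298, 0.1717]
orientation: [3.141, 0.052, -0.001]
force: [-0.4, 0.6, -0.0]
opening: 0.0009
gripper_force: 0.0
```

Run:
```python
from h import *
s=robot.read_state();p,D=robot.read_camera("wrist");cv2.imwrite("pics/w1.png",p[:,:,::-1])
print(s["opening"]);go(case(-.062,-.087),.075)
m=robot.camera_model("wrist");K=np.array(m["K"]);T=np.array(m["tool_from_camera"])
R0=Rn.from_rotvec(s["orientation"]).as_matrix()
v,u=np.nonzero(D>0);d=D[v,u];a=(u-K[0,2])/K[0,0];b=(v-K[1,2])/K[1,1];r=np.hypot(a,b)
ok=r<1.2;a,b,r,d=a[ok],b[ok],r[ok],d[ok];k=np.tan(r)/np.maximum(r,1e-9)
X=np.stack([a*k*d,b*k*d,d],1)@T[:3,:3].T+T[:3,3];X=X@R0.T+s["tool_pos"]
def rect(lo,hi,nm):
    Y=X[(X[:,2]>lo)&(X[:,2]<hi)&(X[:,0]>.4)&(X[:,0]<.66)&(X[:,1]>-.36)&(X[:,1]<-.05)]
    if len(Y)<50: print(nm,len(Y));return
    r=cv2.minAreaRect(Y[:,:2].astype(np.float32));print(nm,len(Y),np.round(r[0],3),np.round(r[1],3),round(r[2],2),np.round(cv2.boxPoints(r),3).tolist())
rect(.048,.057,"deck");rect(.058,.066,"flat");rect(.072,.09,"pad")
```

```text
0.0008901443348985326
t 2.3 tip [ 0.4704 -0.2982  0.1607] F [0.43 0.92 0.23] delta [ 0.0005 -0.0012  0.0857] rv [ 0.0004  0.0004 -0.0006]
deck 27940 [ 0.532 -0.21 ] [0.201 0.252] 2.15 [[0.4269999861717224, -0.08799999952316284], [0.4359999895095825, -0.3400000035762787], [0.6370000243186951, -0.3319999873638153], [0.628000020980835, -0.08100000023841858]]
flat 14365 [ 0.531 -0.21 ] [0.191 0.246] 2.17 [[0.4309999942779541, -0.09099999815225601], [0.4399999976158142, -0.3370000123977661], [0.6309999823570251, -0.33000001311302185], [0.621999979019165, -0.08399999886751175]]
pad 8248 [ 0.569 -0.209] [0.044 0.151] 2.51 [[0.5440000295639038, -0.13500000536441803], [0.550000011920929, -0.2849999964237213], [0.593999981880188, -0.28299999237060547], [0.5879999995231628, -0.13300000131130219]]
```

View pics/w1.png

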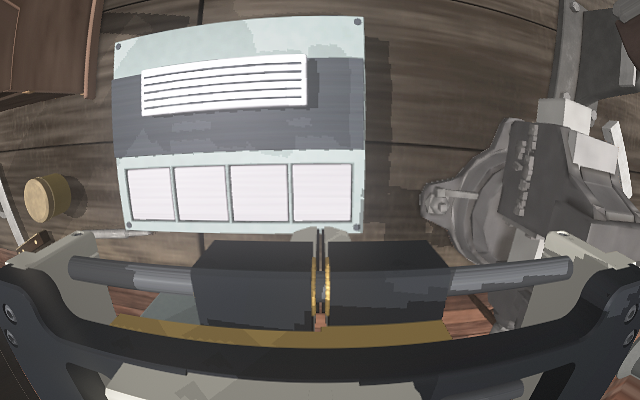

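The wrist view shows the shut case, its four plates at about (150-320, 193), the pad at (223, 85), and a bulky vice to the right at (500, 180). I will check the vice's extent against the gripper body before going down.

```bash
sed -i 's/^YAW=.*/YAW=.0375; C=np.array([.532,-.210])/' h.py
python3 - <<'E'
from h import *
s=robot.read_state();p,D=robot.read_camera("wrist")
m=robot.camera_model("wrist");K=np.array(m["K"]);T=np.array(m["tool_from_camera"])
R0=Rn.from_rotvec(s["orientation"]).as_matrix()
v,u=np.nonzero(D>0);d=D[v,u];a=(u-K[0,2])/K[0,0];b=(v-K[1,2])/K[1,1];r=np.hypot(a,b)
ok=(r<1.2)&(v<230);a,b,r,d=a[ok],b[ok],r[ok],d[ok];k=np.tan(r)/np.maximum(r,1e-9)
X=np.stack([a*k*d,b*k*d,d],1)@T[:3,:3].T+T[:3,3];X=X@R0.T+s["tool_pos"]
for h in [.02,.06,.1,.13,.16,.2,.25]:
    for y0,y1 in [(-.8,-.34),(-.08,.3)]:
        Y=X[(X[:,2]>h)&(X[:,1]<y1)&(X[:,1]>y0)&(X[:,0]>.38)&(X[:,0]<.8)]
        if len(Y)>20: print(h,np.round(np.percentile(Y,[1,99],axis=0),3).tolist())
go(case(-.062,-.087),.059)
E
```

```text
0.02 [[0.443, -0.753, 0.021], [0.72, -0.423, 0.19]]
0.02 [[0.431, -0.012, 0.021], [0.695, 0.113, 0.15]]
0.06 [[0.462, -0.639, 0.062], [0.711, -0.47, 0.191]]
0.06 [[0.584, -0.007, 0.061], [0.687, 0.079, 0.151]]
0.1 [[0.467, -0.632, 0.101], [0.708, -0.47, 0.191]]
0.1 [[0.584, -0.007, 0.1], [0.683, 0.039, 0.152]]
0.13 [[0.476, -0.605, 0.131], [0.663, -0.47, 0.192]]
0.13 [[0.585, -0.007, 0.13], [0.683, 0.035, 0.153]]
0.16 [[0.481, -0.557, 0.16], [0.509, -0.47, 0.192]]
t 2.35 tip [ 0.4704 -0.2982  0.1607] F [-0.62  0.47 -0.25] delta [0.0029 0.0012 0.1017] rv [ 0.0003  0.0003 -0.0054]
```

>>> move_arm(deltas=[0.002,0.001,0.05,0,0,-0.005,0,0.003,0.001,0.09,0,0,-0.005,0,0.003,0.001,0.101,0,0,-0.005,0,0.003,0.001,0.106,0,0,-0.005,0,0.003,0.001,0.109,0,0,-0.005,0,0.003,0.001,0.111,0,0,-0.005,0,0.003,0.001,0.111,0,0,-0.005,0])

```text
t: 3.22
tool_pos: [0.4753, -0.2989, 0.0642]
orientation: [3.139, 0.061, 0.003]
force: [-8.2, 4.2, 15.4]
opening: 0.0009
gripper_force: 7.7
```

Rigid at tip z of 0.053 with 15 N, so the -87 plate is dead. Next plate.

>>> move_arm(deltas=[0,0,-0.012,0,0,0,0,0,-0.03,-0.012,0,0,0,0,0,-0.058,-0.011,0,0,0,0,0,-0.058,-0.008,0,0,0,0,0,-0.058,-0.004,0,0,0,0,0,-0.058,0,0,0,0,0,0,-0.058,0,0,0,0,0])

```text
t: 4.1
tool_pos: [0.4727, -0.2409, 0.0609]
orientation: [3.14, 0.06, 0.002]
force: [2.4, -1.6, 3.1]
opening: 0.0001
gripper_force: 1.4
```

This one gives: tip at 0.050 with only 3 N. Pressing it right in, then lifting.

>>> move_arm(deltas=[0,0,0.002,0,0,0,0,0,0,0.004,0,0,0,0,0,0,0.004,0,0,0,0,0,0,0.004,0,0,0,0,0,0,0.004,0,0,0,0])

```text
t: 4.72
tool_pos: [0.4727, -0.2408, 0.0573]
orientation: [3.139, 0.061, 0.002]
force: [1.6, -2.5, 4.9]
opening: 0.0003
gripper_force: 2.7
```

```bash
cat >> h.py <<'E'
def pad():
    s=robot.read_state();p,D=robot.read_camera("wrist")
    m=robot.camera_model("wrist");K=np.array(m["K"]);T=np.array(m["tool_from_camera"])
    R0=Rn.from_rotvec(s["orientation"]).as_matrix()
    v,u=np.nonzero(D>0);d=D[v,u];a=(u-K[0,2])/K[0,0];b=(v-K[1,2])/K[1,1];r=np.hypot(a,b)
    ok=(r<1.2)&(v<230);a,b,r,d=a[ok],b[ok],r[ok],d[ok];k=np.tan(r)/np.maximum(r,1e-9)
    X=np.stack([a*k*d,b*k*d,d],1)@T[:3,:3].T+T[:3,3];X=X@R0.T+s["tool_pos"]
    Y=X[(X[:,2]>.072)&(X[:,2]<.09)&(abs(X[:,0]-.58)<.09)&(abs(X[:,1]+.21)<.1)]
    r=cv2.minAreaRect(Y[:,:2].astype(np.float32));print("pad",len(Y),np.round(r[0],3),np.round(r[1],3),round(r[2],2),np.round(cv2.boxPoints(r),3).tolist())
    return p
E
python3 - <<'E'
from h import *
cv2.imwrite("pics/w2.png",pad()[:,:,::-1]);go(case(.014,0),.067)
E
```

```text
pad 14964 [ 0.589 -0.208] [0.151 0.036] 89.93 [[0.5709999799728394, -0.28299999237060547], [0.6069999933242798, -0.28299999237060547], [0.6069999933242798, -0.13300000131130219], [0.5709999799728394, -0.13300000131130219]]
t 4.78 tip [ 0.4727 -0.2408  0.0463] F [ 0.31 -4.09  4.57] delta [ 0.0745 -0.0284 -0.0207] rv [ 0.0016 -0.0013  0.0012]
```

View pics/w2.png

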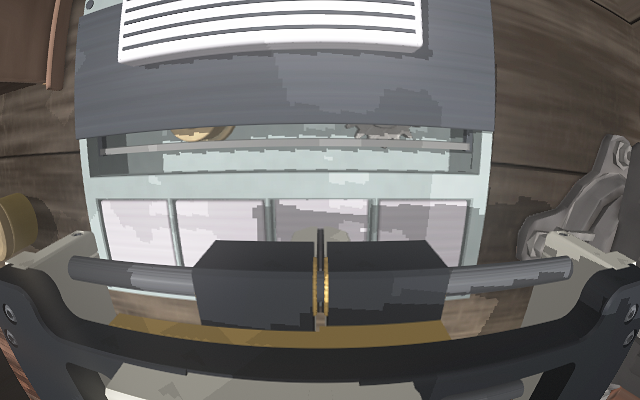

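The catch has let go. The cover's front edge at row 130 has moved back, with the bush at (205, 130) and the gear at (380, 130) showing in the well. The pad front is now at x of about 0.572, some 26 mm open. Lifting, and placing the tips on the flat in front of the step.

>>> move_arm(deltas=[0,0,-0.03,0,0,0,0,0,0,-0.05,0,0,0,0,0.04,-0.015,-0.05,0,0,0,0,0.072,-0.028,-0.05,0,0,0,0,0.072,-0.028,-0.04,0,0,0,0,0.072,-0.028,-0.022,0,0,0,0,0.072,-0.028,-0.022,0,0,0,0])

```text
t: 5.65
tool_pos: [0.5399, -0.2085, 0.0752]
orientation: [-3.138, -0.06, 0.009]
force: [-0.3, -0.1, 0.2]
opening: 0.0006
gripper_force: 0.0
```

Run:
```python
from h import *
go(case(.0675,0),.067)
```

```text
t 5.65 tip [ 0.5399 -0.2085  0.0642] F [-0.26 -0.13  0.19] delta [ 0.0595  0.0012 -0.0031] rv [-0.0027  0.0055  0.0005]
```

>>> move_arm(deltas=[0,0,-0.003,0,0,0,0,0.01,0,-0.003,0,0,0,0,0.018,0,-0.003,0,0,0,0,0.025,0,-0.003,0,0,0,0,0.032,0,-0.003,0,0,0,0,0.039,0,-0.003,0,0,0,0,0.045,0,-0.003,0,0,0,0,0.05,0,-0.003,0,0,0,0,0.054,0,-0.003,0,0,0,0,0.056,0,-0.003,0,0,0,0,0.056,0,-0.003,0,0,0,0])

```text
t: 7.02
tool_pos: [0.5988, -0.2069, 0.0815]
orientation: [-3.141, -0.061, 0.001]
force: [-1.4, 0.5, 0.7]
opening: 0.0004
gripper_force: 0.8
```

Run:
```python
from h import *
pad();go(case(.0675,0),.067)
```

```text
pad 20252 [ 0.629 -0.207] [0.043 0.15 ] 2.15 [[0.6039999723434448, -0.13300000131130219], [0.6100000143051147, -0.28200000524520874], [0.652999997138977, -0.2809999883174896], [0.6470000147819519, -0.13099999725818634]]
t 7.08 tip [ 0.5988 -0.2069  0.0705] F [-1.24  1.42  0.35] delta [0.0007 0.0006 0.0035] rv [-0.0002  0.0003  0.0013]
```

The pad has moved about 60 mm by camera, but the force shows no stop yet. I push a little more until it meets it.

>>> move_arm(deltas=[0.002,0,0.002,0,0,0,0,0.004,0,0.003,0,0,0,0,0.005,0,0.003,0,0,0,0,0.005,0,0.003,0,0,0,0])

```text
t: 7.58
tool_pos: [0.5995, -0.2073, 0.0787]
orientation: [-3.14, -0.06, 0.015]
force: [-26.8, 1.4, 18.8]
opening: 0.0005
gripper_force: 12.9
```

At the stop: 27 N for 0.7 mm. Backing off and lifting clear.

>>> move_arm(deltas=[-0.005,0,0.0,0,0,0,0,-0.015,0,-0.003,0,0,0,0,-0.02,0,-0.03,0,0,0,0,-0.03,0,-0.08,0,0,0,0,-0.04,0,-0.12,0,0,0,0,-0.04,0,-0.12,0,0,0,0,-0.04,0,-0.12,0,0,0,0])

```text
t: 8.45
tool_pos: [0.5638, -0.2082, 0.1984]
orientation: [3.141, 0.061, 0.001]
force: [0.1, -0.2, -0.3]
opening: 0.0006
gripper_force: 0.0
```

Run:
```python
from h import *
cv2.imwrite("pics/w3.png",pad()[:,:,::-1]);go(case(.0675,0),.067)
```

```text
pad 7843 [ 0.629 -0.207] [0.043 0.151] 2.23 [[0.6039999723434448, -0.13199999928474426], [0.6100000143051147, -0.28299999237060547], [0.652999997138977, -0.28200000524520874], [0.6480000019073486, -0.12999999523162842]]
t 8.5 tip [ 0.5634 -0.208   0.1863] F [-0.99 -0.58 -0.2 ] delta [0.0362 0.001  0.1192] rv [-0.0008  0.0014  0.0013]
```

View pics/w3.png

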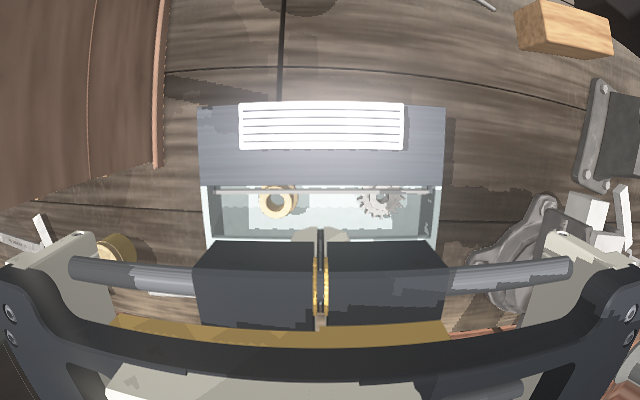

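The cover is fully open, with the pad now at (320, 125). The bush at (278, 200) and gear at (380, 202) lie in the well, and the gripper is clear. Handing in.

```bash
python3 -c "
from plant import robot
print(robot.close_job())"
```

```text
the job is handed in; nothing more can be done
None
```

The job is handed in at about 8.5 s of the 58 s, verdict not shown: the live plate (y = -29 mm) released the cover, which I pushed to its stop (about 60 mm by camera), with no contact on the bush, gear or bystanders.

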